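# Dock the coffee grinder and fit its crank

## Robot

A 6-joint arm with a two-finger parallel gripper is mounted at the origin on the work surface. World frame = base frame: x ahead of the robot, y to its left, z up, the work surface at z = 0. Lengths are in m, angles in rad, forces in N, time in s.
With the tool pointing down it reaches from about 0.375 to 0.975 m from the base axis. Payload 3.8 kg.
Tool frame: the origin (TCP) lies midway between the tips of the shut fingers; the grasp point (between the pads) lies 19 mm behind it; z points along the fingers, y is the direction in which the jaws open and shut (so a half turn about z gives the same grasp; the last joint's range is limited). The gripper opens to 85 mm and grips with 20 to 120 N. Pads are 22 mm wide; open, the fingers measure 114 mm over their backs; the gripper's body (76 mm by 85 mm) begins 54 mm behind the grasp point. The pads swing forward as they close: fully open they stand 13 mm farther back than shut.
Start: joints at [-1.269, 0.264, 1.604, -0, 1.274, -0.037], TCP at [0.224, -0.637, 0.231] pointing down, gripper open.
Joint ranges: [-2.63, 2.63], [-0.94, 2.18], [0.31, 2.57], [-1.31, 4.45], [0, 2.66], [-2.55, 2.55]. Speed limits (rad/s): [2.57, 2.57, 3.14, 3.14, 3.14, 3.14].

## Interface

Orientations are given as a rotation vector (axis times angle).
In Python, from workcell import bot gives the robot as it stands.
- The arm moves only by the tool drive_tool, never from a script. Its argument "deltas" is a list of rows, each an object with "hand": the opening, from 0 (shut) to 1 (fully open); "offset": the shift along the world's x, y, z in cm, a list of three; "angular": the turn, a rotation vector about the world's x, y, z in degrees, a list of three. A call has 1 to 8 rows; each row is the pose to reach, as a shift and turn from the pose commanded when the call began; what a row does not reach only later rows make up. A row lasts 1/8 s, in which the tool goes at most 62.5 mm and 10.7 degrees, less where a joint would pass 70% of its speed; a pose out of reach is approached as far as the arm can. A call with a gripper value outside its range is refused whole. The fingers move at their own pace and stop on an object; "force" is the grip in N (left out, the last holds). Time passes only in rows, so rows that repeat a pose let the fingers close. It gives the time, the measured TCP pose, the force and the opening at its end, in the units of the state.
- bot.read_state(): the state, without advancing time (a new reading comes with each control period).
- bot.read_camera(name): name is "scene" or "top"; returns a dict with "frame" (420x560x3 uint8, blue, green, red), "mtx" (3x3 intrinsics, pixels), "R" (3x3) and "t" (3): a world point X has camera coordinates R X + t. Camera axes: x right, y down, z forward; pixel columns grow to the right and rows downward; lengths in m; the calibration is good to about 2 mm. A picture is of the moment at which its call begins. There is no depth.
- bot.finish_job(): hands the job in, once; it reports no verdict.
The state is a dict: "time": time; "q": joint angles; "joint_vel": joint speeds; "joint_torque": joint torques, N m; "tool_pos": TCP position; "tcp_rot": TCP orientation; "wrist_force": force on the tool from outside, world axes, zero at the start; "torque": the same for the moment, N m; "width": opening from 0.0 (shut) to 1.0 (fully open).
Only numpy, scipy, OpenCV 4.12 (cv2) and the standard library are available. Lean on these libraries where they do the work, as an engineer would, in place of code of your own. Each camera call takes 0.05 s, during which the arm holds its last target. There are 200 camera calls.

## Task

Slide the grinder, without lifting or tipping it, into the corner of the low wooden rail so that its box sits square and flush against both rails. Then take the crank off its sloped rest and fit its square hole fully down on the grinder's square shaft, the handle knob up, with the grinder still flush in the corner. Leave the date jar and the three finjan cups where they stand.

Things in the scene. Friction and masses are not known exactly. Their poses are not given: they have to be found in the camera images.
- fence: L-shaped corner of light wooden rail fixed to the counter, 22 mm high, 15 mm thick. Origin: the inner corner, at counter level. The back rail's inner face is the plane x=0 and runs 170 mm towards -y; the side rail's is the plane y=0 and runs 170 mm towards -x. The grinder goes in the quarter x<0, y<0.
- grinder: Hand grinder: wooden box 110 x 110 x 70 mm; on it a white ceramic bowl, 84 mm wide, flat top (72 mm wide) at height 105 mm, and an upright steel shaft 14 mm square, 20 mm high plus a 9 mm tapered tip, its sides parallel to the box's. Origin: centre of underside, z up. Brass drawer knob 9 mm proud at height 35 mm on the -x face. The +x face goes against the back rail, +y against the side rail.
- grinder_corner (a point): Lower corner of the grinder's box at its +x, +y edge (55, 55, 0 mm from the grinder's origin); it belongs at the fence's origin.
- shaft_foot (a point): Foot of the square shaft, centre of the bowl's flat top, 105 mm above the grinder's underside; the crank's underside centre belongs here.
- rest: Fixed dark wooden sloped rest, 130 x 100 mm foot. Origin: centre of the foot's underside. Its 100 mm wide board rises towards its +x at 35 degrees from level, from 30 mm to 105 mm high; a lip 10 mm high runs along the lower edge, which faces the grinder's side.
- crank: Loose steel crank: hub 28 x 28 mm, 30 mm high, with a 16.5 mm square through hole along z; flat arm 14 mm wide, 8 mm thick, level with the underside, along +x to 102 mm; wooden knob on its upper side at x = 92 mm, top 44 mm up. Origin: centre of the hub's underside. Lies on the rest tilted 35 degrees, hub against the lip, arm up the slope. Fits the shaft in any of four quarter-turns.
- jar: Closed amber glass date jar with a cap, 80 mm across, 130 mm high; bystander. Origin: centre of its underside.
- finjan0: Small white ceramic finjan cup, 60 mm across, 52 mm high, standing on a low wooden tray (170 x 280 mm, 22 mm high, walls 8 mm) to the left; bystander. Origin: centre of its underside.
- finjan1: Small white ceramic finjan cup, 60 mm across, 52 mm high, standing on a low wooden tray (170 x 280 mm, 22 mm high, walls 8 mm) to the left; bystander. Origin: centre of its underside.
- finjan2: Small white ceramic finjan cup, 60 mm across, 52 mm high, standing on a low wooden tray (170 x 280 mm, 22 mm high, walls 8 mm) to the left; bystander. Origin: centre of its underside.
Not all that is in view belongs to the job. Leave any turquoise look-alike of the grinder alone. Of the things shaped like the crank, the steel one is meant.

How it is judged:
By the outcome, as a careful person would: the job done as asked, in the order asked, and still so for the second after the job is handed in, with the robot touching nothing.
It also fails if it takes over 67 s, if anything falls off the work surface, if the arm or the gripper's body presses on something with over 40 N, if the wrist force passes 120 N, or if a joint passes its speed limit or range.

## Working session

There is one attempt and no reset: what is moved stays moved. The work goes in short steps, Python scripts to look and compute and a tool call to move; the robot and the scene stay as the last step left them, time stands still between calls to the robot, and variables do not carry over. Pictures are saved under pics/ and viewed, about 8 in all and at most 12, crops included, and the job is handed in when it is done.

Besides the shell and the picture viewer there is one more tool, called after "Call:" as name([rows], argument=value, ...), one row to a line, values as JSON. drive_tool: Moves the arm, as the interface text tells. Its arguments: {"type":"object","properties":{"deltas":{"type":"array"},"force":{"type":"number"}},"required":["deltas"]}

```bash
ls; mkdir -p pics; python3 - <<'E'
from workcell import bot
import cv2
s=bot.read_state();print(s)
for n in("scene","top"):
    c=bot.read_camera(n);cv2.imwrite(f"pics/{n}0.png",cv2.resize(c["frame"],(784,588),interpolation=cv2.INTER_CUBIC))
    print(n,c["mtx"],c["R"],c["t"])
E
```

```text
pics
{'time': 0.0, 'q': array([-1.26887759e+00,  2.64775638e-01,  1.60541362e+00,  2.22343400e-05,
        1.27371185e+00, -3.69172485e-02]), 'joint_vel': array([ 1.52844580e-03, -1.25312252e-03,  1.86664542e-03, -1.76043522e-03,
        5.54444057e-05,  6.90629218e-04]), 'joint_torque': array([ 3.97270969e-04, -5.15107799e+01, -3.67317116e+01,  8.80017637e-05,
        1.29002100e-02,  1.30745966e-05]), 'tool_pos': array([ 0.2241323 , -0.63590103,  0.2299255 ]), 'tcp_rot': array([-3.09435815e+00, -5.29303460e-01,  4.45641082e-04]), 'wrist_force': array([ 0.2958158 ,  0.3883653 , -0.30411497]), 'torque': array([ 0.00644265, -0.04034839,  0.00164902]), 'width': 0.9999763288299804}
scene [[408.45004272   0.         276.80786251]
 [  0.         408.45004272 210.60152327]
 [  0.           0.           1.        ]] [[ 0.55632732  0.83092948  0.00749024]
 [ 0.70816312 -0.46937781 -0.5274367 ]
 [-0.43474695  0.29873175 -0.84956132]] [-0.37510421 -0.28413066  1.60743547]
top [[431.11562578   0.         283.71228155]
 [  0.         431.11562578 210.61901013]
 [  0.           0.           1.        ]] [[ 0.02513959 -0.99967088 -0.00511295]
 [-0.97213877 -0.02325423 -0.23324974]
 [ 0.23305408  0.0108343  -0.97240342]] [0.10599552 0.53494777 1.04577244]
```

View pics/scene0.png

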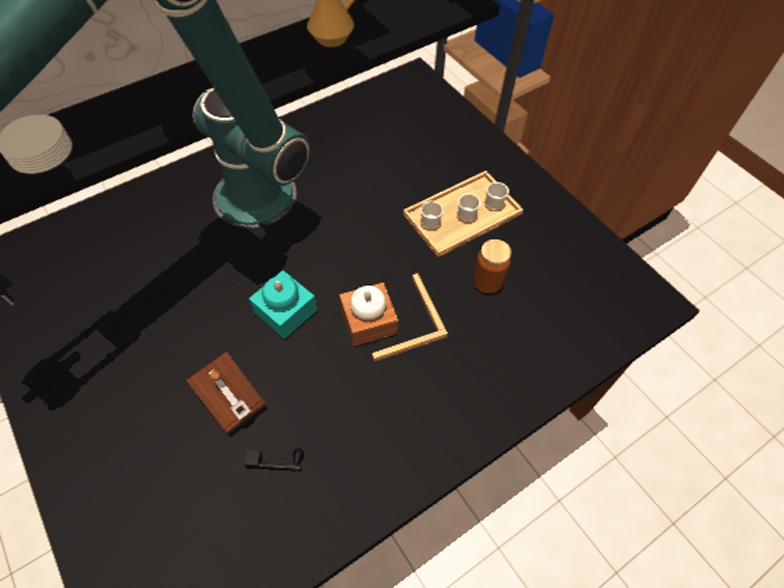

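View pics/top0.png

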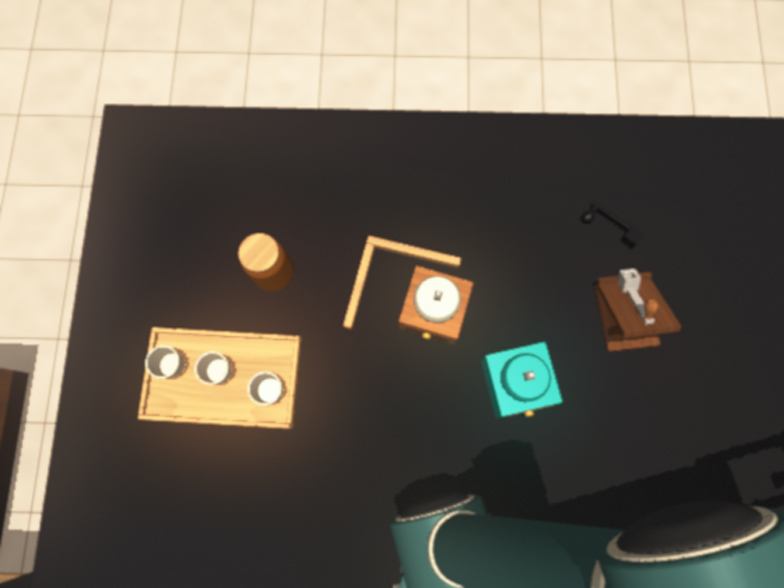

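The scene view shows the grinder at (369,310), the L-fence corner at (444,333), the steel crank on its rest at (227,390), and two decoys: a turquoise grinder and a black crank. In the top view the grinder is at (437,300), the fence corner at (370,238) and the crank hub at (628,280). Next I'll crop in on these.

```bash
cat > h.py <<'E'
from workcell import bot
import numpy as np, cv2
def cam(n): return bot.read_camera(n)
def ray(c,uv,z):
    """pixel(s) -> world points on plane z"""
    uv=np.atleast_2d(np.asarray(uv,float)); d=np.c_[uv,np.ones(len(uv))]@np.linalg.inv(c["mtx"]).T@c["R"]
    o=-c["R"].T@c["t"]; return o+d*((z-o[2])/d[:,2])[:,None]
def proj(c,X):
    p=(np.atleast_2d(X)@c["R"].T+c["t"])@c["mtx"].T; return p[:,:2]/p[:,2:]
def tri(cs,uvs):
    P=[c["mtx"]@np.c_[c["R"],c["t"]] for c in cs]
    X=cv2.triangulatePoints(P[0],P[1],np.float64(uvs[0]).reshape(2,1),np.float64(uvs[1]).reshape(2,1)); return (X[:3]/X[3]).ravel()
def crop(c,x0,y0,w,h,k): return cv2.resize(c["frame"][y0:y0+h,x0:x0+w],None,fx=k,fy=k,interpolation=cv2.INTER_NEAREST)
E
python3 - <<'E'
from h import *
t=cam("top");s=cam("scene")
a=crop(t,240,160,100,90,4);b=crop(t,410,180,90,90,4);c=crop(s,236,190,100,75,4)[:240];d=crop(s,125,245,90,70,4)[:240]
cv2.imwrite("pics/c1.png",np.vstack([np.hstack([a[:360],b[:360]])[:, :760],np.hstack([c,d])[:, :760]]))
np.savez("c0.npz",t=t["frame"],s=s["frame"])
for n,f in(("top",t),("scene",s)):
    hsv=cv2.cvtColor(f["frame"],cv2.COLOR_BGR2HSV)
    print(n,[hsv[int(y*5/7),int(x*5/7)] for x,y in ([(415,248),(357,300),(415,325),(437,290),(628,275),(640,320)] if n=="top" else [(410,344),(428,300),(355,333),(368,310),(225,388),(200,378)])])
E
```

```text
top [array([ 16, 129, 235], dtype=uint8), array([ 16, 134, 225], dtype=uint8), array([ 12, 162, 209], dtype=uint8), array([ 26,  30, 236], dtype=uint8), array([ 15,  39, 205], dtype=uint8), array([ 11, 159, 109], dtype=uint8)]
scene [array([ 20, 111, 251], dtype=uint8), array([ 19, 115, 250], dtype=uint8), array([ 11, 174, 163], dtype=uint8), array([ 26,  14, 254], dtype=uint8), array([ 15,  34, 235], dtype=uint8), array([  9, 171, 128], dtype=uint8)]
```

View pics/c1.png

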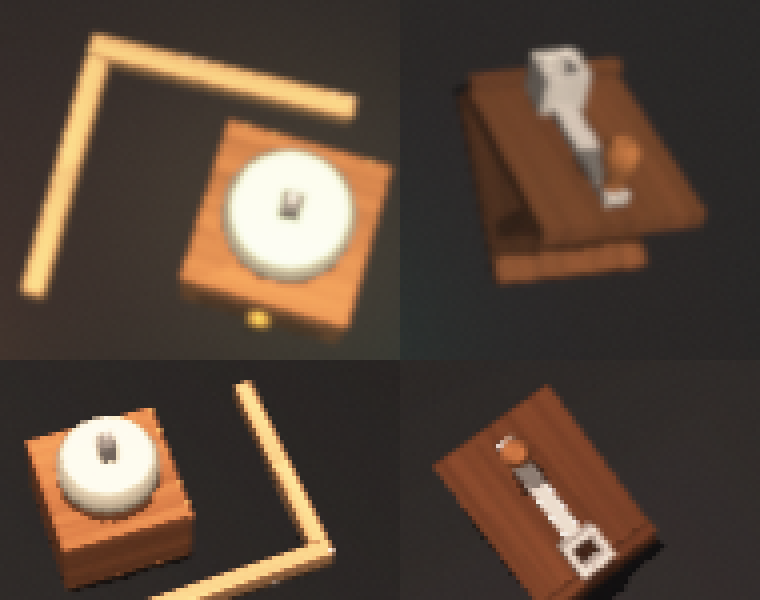

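The crop shows the fence, with its rails cleanly separable, and the grinder roughly parallel to it. The crank's hub is at the low, far end of the rest with its arm running toward the robot. Next I'll measure the poses.

```bash
cat > m.py <<'E'
from h import *
def polys(c,lo,hi,box,eps,minA=150):
    hsv=cv2.cvtColor(c["frame"],cv2.COLOR_BGR2HSV); m=cv2.inRange(hsv,np.array(lo),np.array(hi))
    k=np.zeros_like(m);k[box[1]:box[3],box[0]:box[2]]=1;m*=k
    cs=[q for q in cv2.findContours(m,cv2.RETR_EXTERNAL,cv2.CHAIN_APPROX_NONE)[0] if cv2.contourArea(q)>minA]
    return m,[(cv2.approxPolyDP(q,eps,True)[:,0],q[:,0]) for q in cs]
if __name__=="__main__":
    t=cam("top");s=cam("scene")
    for n,c,b,b2 in(("top",t,(243,165,333,237),(284,188,340,246)),("scene",s,(264,190,324,262),(238,195,292,250))):
        m,p=polys(c,(13,70,150),(25,160,255),b,2,60)
        for a,q in p: print(n,"fence",a.tolist(),"\n",ray(c,a,0.022)[:,:2].round(4).tolist())
        m,p=polys(c,(5,140,70),(14,255,255),b2,2.5)
        for a,q in p: print(n,"grinder",a.tolist(),"\n",ray(c,a,0.070)[:,:2].round(4).tolist())
        m,p=polys(c,(0,0,170),(40,60,255),b2,2)
        for a,q in p:
            e=cv2.fitEllipse(q); print(n,"bowl",e)
        bb=(420,185,500,270) if n=="top" else (130,250,195,312)
        m,p=polys(c,(0,0,120),(40,75,255),bb,1.5,20)
        for a,q in p: print(n,"crank",a.tolist())
        m,p=polys(c,(3,110,30),(20,255,255),bb,2.5,100)
        for a,q in p: print(n,"rest",a.tolist())
E
python3 m.py
```

```text
top fence [[307, 193], [308, 196], [298, 201], [294, 210], [295, 221], [298, 223], [289, 228], [294, 230], [293, 232], [304, 233], [303, 235], [328, 236], [330, 209], [322, 197], [320, 199]] 
 [[0.5925, 0.058], [0.5842, 0.0552], [0.5696, 0.0819], [0.5445, 0.0921], [0.5145, 0.0889], [0.5093, 0.0808], [0.4952, 0.1044], [0.4901, 0.091], [0.4847, 0.0936], [0.4827, 0.0645], [0.4773, 0.0671], [0.4762, 0.0012], [0.5495, -0.004], [0.5823, 0.0175], [0.5766, 0.0228]]
top fence [[245, 232], [251, 232], [267, 175], [325, 189], [328, 188], [328, 184], [263, 169]] 
 [[0.4816, 0.2203], [0.482, 0.2045], [0.6409, 0.1676], [0.6049, 0.0095], [0.6079, 0.0014], [0.6192, 0.0014], [0.6579, 0.1792]]
top grinder [[297, 190], [285, 230], [325, 242], [337, 202]] 
 [[0.5863, 0.086], [0.4803, 0.1145], [0.4521, 0.0133], [0.5567, -0.0172]]
top bowl ((311.85723876953125, 213.00302124023438), (30.21454620361328, 30.476648330688477), 4.114151954650879)
top crank [[443, 193], [446, 199], [445, 208], [448, 208], [453, 216], [458, 218], [459, 215], [455, 209], [456, 195], [453, 192]]
top rest [[463, 194], [457, 195], [4
[... 371 characters left out ...]
2]]
scene grinder [[274, 202], [267, 203], [276, 212], [276, 221], [268, 228], [260, 229], [251, 223], [249, 212], [252, 207], [242, 210], [252, 246], [282, 238], [284, 228]] 
 [[0.4875, 0.113], [0.4779, 0.0913], [0.524, 0.0967], [0.5526, 0.0776], [0.5601, 0.0416], [0.549, 0.0181], [0.514, 0.0058], [0.4748, 0.0225], [0.4637, 0.0411], [0.4554, 0.0073], [0.5866, -0.0357], [0.6152, 0.0587], [0.5887, 0.0846]]
scene bowl ((262.4454345703125, 214.21705627441406), (20.36330223083496, 22.91473388671875), 88.6383285522461)
scene crank [[154, 272], [166, 289], [167, 295], [171, 299], [178, 293], [174, 287], [170, 287], [157, 271]]
scene rest [[161, 251], [133, 272], [163, 309], [187, 291], [188, 286]]
```

```bash
python3 - <<'E'
from m import *
t=cam("top");s=cam("scene")
print("turq box", [ray(t,a,.07)[:,:2].round(3).tolist() for a,q in polys(t,(75,80,60),(100,255,255),(340,240,405,300),3)[1]])
print("turq shaft",ray(t,[377,269],.125).round(3))
hub=tri([t,s],[(452.5,196.2),(171.7,293)]);kn=tri([t,s],[(466,218),(153.2,268)])
end=tri([t,s],[(463,229.5),(149.5,266)])
print("hub",hub,"knob",kn,"end",end, proj(t,hub),proj(s,hub))
# rest board top corners
print("rest far-left", tri([t,s],[(428,198.5),(188,288)]))
for uv in[(427.5,199),(463,195),(486,233)]: print(uv,[ray(t,uv,z)[0].round(3).tolist() for z in(.03,.105)])
for uv in[(161,251),(133,272),(163,309),(188,288)]: print(uv,[ray(s,uv,z)[0].round(3).tolist() for z in(.03,.105)])
# shaft top
print("shaft", [ray(t,(240+292/4,160+192/4),z)[0].round(4) for z in (.134,.105)], ray(t,(311.86,213),.1)[0])
g=np.array([.5863,.086]);th=np.radians(-15.6);R=np.array([[np.cos(th),-np.sin(th)],[np.sin(th),np.cos(th)]])
print("centre",g-R@[.055,.055],"-y face",g-R@[.055,.11],"-y far/near",g-R@[0,.11],g-R@[.11,.11],"-x face",g-R@[.11,.055])
E
```

```text
turq box [[[0.451, -0.15], [0.423, -0.039], [0.403, -0.034], [0.316, -0.058], [0.345, -0.176]]]
turq shaft [[ 0.382 -0.104  0.125]]
hub [ 0.58223151 -0.31553844  0.06220293] knob [ 0.510947   -0.32396275  0.11931106] end [ 0.4865607  -0.32818914  0.09285202] [[451.80924858 195.86993474]] [[170.93439285 292.98234279]]
rest far-left [ 0.58237507 -0.26488077  0.03000159]
(427.5, 199) [[0.581, -0.263, 0.03], [0.56, -0.238, 0.105]]
(463, 195) [[0.595, -0.358, 0.03], [0.573, -0.327, 0.105]]
(486, 233) [[0.493, -0.411, 0.03], [0.478, -0.376, 0.105]]
(161, 251) [[0.422, -0.28, 0.03], [0.465, -0.281, 0.105]]
(133, 272) [[0.44, -0.384, 0.03], [0.482, -0.379, 0.105]]
(163, 309) [[0.6, -0.358, 0.03], [0.632, -0.354, 0.105]]
(188, 288) [[0.582, -0.265, 0.03], [0.615, -0.268, 0.105]]
shaft [array([0.5235, 0.048 , 0.134 ]), array([0.5307, 0.0463, 0.105 ])] [0.51904219 0.04868642 0.1       ]
centre [0.51853547 0.04781665] -y face [ 0.50374488 -0.00515729] -y far/near [ 0.55671882 -0.01994788] [0.45077094 0.0096333 ] -x face [0.46556153 0.06260724]
```

The measurements so far:
- **Fence:** corner at about (0.642, 0.1675), yaw about -12.9°.
- **Grinder:** yaw about -15.6°. It has to move about 36 mm in the fence's +x and 90 mm in +y.
- **Crank:** arm yaw about 187.5°, hub underside at about (0.565, -0.318, 0.038).

I'll push the -y face low with two straddling fingertips, the tool leaning back.

```bash
cat > p.py <<'E'
from h import *
from scipy.spatial.transform import Rotation as Ro
TH=np.radians(-12.9);F=np.array([.6418,.1675,0]);RF=Ro.from_rotvec([0,0,TH]).as_matrix()
def fw(x,y,z): return F+RF@[x,y,z]
def tool(jaw_deg,tilt_deg=0):
    """y axis at jaw_deg, tool down, then tilted by tilt about tool y (world dir jaw)"""
    a=np.radians(jaw_deg);y=np.array([np.cos(a),np.sin(a),0]);z=np.array([0,0,-1.])
    return Ro.from_rotvec(np.radians(tilt_deg)*y)*Ro.from_matrix(np.c_[np.cross(y,z),y,z])
def delta(p,R,s=None):
    s=s or bot.read_state();d=(R*Ro.from_rotvec(s["tcp_rot"]).inv()).as_rotvec(degrees=True)
    print("offset cm",((p-s["tool_pos"])*100).round(2).tolist(),"ang",d.round(1).tolist(),"|ang|",np.linalg.norm(d).round(1))
def where():
    s=bot.read_state();print("t",s["time"],"fence-frame tcp",(RF.T@(s["tool_pos"]-F)).round(4),"F fence",(RF.T@s["wrist_force"]).round(1))
E
python3 - <<'E'
from p import *
R=tool(-12.9,20)
delta(fw(-.088,-.24,.20),R);print(fw(-.088,-.24,.02),"push dir/cm",RF[:,1], RF[:,0])
E
```

```text
offset cm [27.81, 58.97, -3.11] ang [15.6, -13.9, 57.1] |ang| 60.8
[ 0.50244099 -0.04679668  0.02      ] push dir/cm [0.22325012 0.97476119 0.        ] [ 0.97476119 -0.22325012 -0.        ]
```

Call:
drive_tool([
  {"hand":0.5,"offset":[14,30,0],"angular":[7,-6,26]},
  {"hand":0.5,"offset":[14,30,0],"angular":[7,-6,26]},
  {"hand":0.5,"offset":[14,30,0],"angular":[7,-6,26]},
  {"hand":0.5,"offset":[20,42,0],"angular":[15.6,-13.9,57.1]},
  {"hand":0.5,"offset":[20,42,0],"angular":[15.6,-13.9,57.1]},
  {"hand":0.5,"offset":[27.8,59,-3.1],"angular":[15.6,-13.9,57.1]},
  {"hand":0.5,"offset":[27.8,59,-3.1],"angular":[15.6,-13.9,57.1]},
  {"hand":0.5,"offset":[27.8,59,-3.1],"angular":[15.6,-13.9,57.1]},
])

```text
time: 1.4
tool_pos: [0.4381, -0.1837, 0.2142]
tcp_rot: [-2.266, -1.805, -0.4]
wrist_force: [0.7, -0.4, 0.2]
width: 0.501
```

```bash
python3 -c "
from p import *
where();delta(fw(-.088,-.24,.20),tool(-12.9,20));delta(fw(-.088,-.24,.02),tool(-12.9,20))"
```

```text
t 1.4 fence-frame tcp [-0.1202 -0.3878  0.2142] F fence [ 0.8 -0.2  0.2]
offset cm [6.44, 13.69, -1.42] ang [-0.0, 0.0, 0.0] |ang| 0.0
offset cm [6.44, 13.69, -19.42] ang [-0.0, 0.0, 0.0] |ang| 0.0
```

Call:
drive_tool([
  {"hand":0.5,"offset":[6.4,13.7,-2],"angular":[0,0,0]},
  {"hand":0.5,"offset":[6.4,13.7,-2],"angular":[0,0,0]},
  {"hand":0.5,"offset":[6.4,13.7,-2],"angular":[0,0,0]},
  {"hand":0.5,"offset":[6.4,13.7,-8],"angular":[0,0,0]},
  {"hand":0.5,"offset":[6.4,13.7,-13],"angular":[0,0,0]},
  {"hand":0.5,"offset":[6.4,13.7,-17],"angular":[0,0,0]},
  {"hand":0.5,"offset":[6.4,13.7,-19],"angular":[0,0,0]},
  {"hand":0.5,"offset":[6.4,13.7,-19],"angular":[0,0,0]},
])

```text
time: 2.4
tool_pos: [0.4997, -0.0475, 0.0226]
tcp_rot: [-2.263, -1.803, -0.396]
wrist_force: [-0.3, -0.3, -0.6]
width: 0.499
```

```bash
python3 - <<'E'
from p import *
where()
t=cam("top");s=cam("scene")
cv2.imwrite("pics/p1.png",np.hstack([crop(t,250,160,130,130,3),crop(s,210,170,130,130,3)]))
E
```

```text
t 2.4 fence-frame tcp [-0.0905 -0.2413  0.0226] F fence [-0.2 -0.3 -0.6]
```

View pics/p1.png

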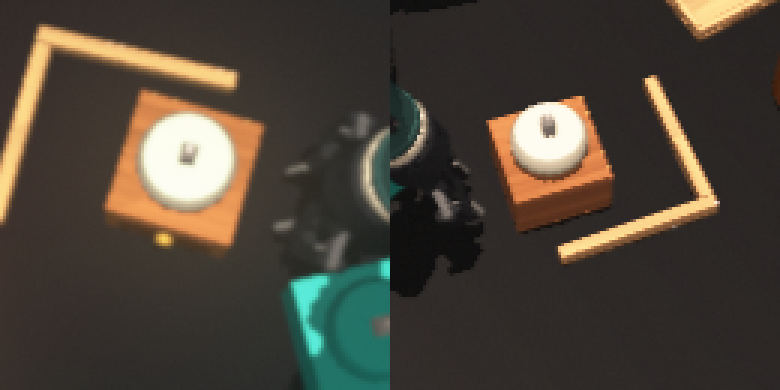

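The two fingertips stand beside the grinder's -y face at about (300,170) and (290,250) in the top crop, with nothing touching. I'll push slowly along the fence's +y.

Call:
drive_tool([
  {"hand":0.5,"offset":[0.2,1.0,0],"angular":[0,0,0]},
  {"hand":0.5,"offset":[0.5,2.0,0],"angular":[0,0,0]},
  {"hand":0.5,"offset":[0.65,2.9,0],"angular":[0,0,0]},
  {"hand":0.5,"offset":[0.9,3.8,0],"angular":[0,0,0]},
  {"hand":0.5,"offset":[1.1,4.7,0],"angular":[0,0,0]},
  {"hand":0.5,"offset":[1.3,5.6,0],"angular":[0,0,0]},
  {"hand":0.5,"offset":[1.5,6.5,0],"angular":[0,0,0]},
  {"hand":0.5,"offset":[1.7,7.4,0],"angular":[0,0,0]},
])

```text
time: 3.5
tool_pos: [0.5191, 0.0255, 0.0247]
tcp_rot: [-2.266, -1.808, -0.4]
wrist_force: [-1.4, -4.7, 3.9]
width: 0.5
```

```bash
python3 - <<'E'
from p import *
where();delta(fw(-.0905,-.12,.0226),tool(-12.9,20))
from m import polys
t=cam("top")
for a,q in polys(t,(5,140,70),(14,255,255),(243,165,345,250),2.5)[1]: print(a.tolist(),[(RF.T@(p-F))[:2].round(3).tolist() for p in ray(t,a,.07)])
E
```

```text
t 3.5 fence-frame tcp [-0.0879 -0.1658  0.0247] F fence [-0.3 -4.9  3.9]
offset cm [0.77, 4.53, -0.21] ang [0.1, 0.1, -0.1] |ang| 0.1
[[279, 188], [269, 226], [271, 230], [308, 240], [312, 235], [320, 197]] [[-0.042, -0.045], [-0.146, -0.046], [-0.154, -0.053], [-0.156, -0.15], [-0.141, -0.157], [-0.04, -0.154]]
```

Call:
drive_tool([
  {"hand":0.5,"offset":[0.2,0.8,0],"angular":[0,0,0]},
  {"hand":0.5,"offset":[0.35,1.6,0],"angular":[0,0,0]},
  {"hand":0.5,"offset":[0.5,2.4,0],"angular":[0,0,0]},
  {"hand":0.5,"offset":[0.7,3.1,0],"angular":[0,0,0]},
  {"hand":0.5,"offset":[0.8,3.6,0],"angular":[0,0,0]},
  {"hand":0.5,"offset":[0.85,3.8,0],"angular":[0,0,0]},
  {"hand":0.5,"offset":[0.9,4.0,0],"angular":[0,0,0]},
  {"hand":0.5,"offset":[0.95,4.2,0],"angular":[0,0,0]},
])

```text
time: 4.55
tool_pos: [0.5282, 0.0673, 0.0246]
tcp_rot: [-2.266, -1.808, -0.4]
wrist_force: [-1.8, -6.2, 3.5]
width: 0.497
```

```bash
python3 - <<'E'
from p import *
where()
from m import polys
t=cam("top")
for a,q in polys(t,(5,140,70),(14,255,255),(243,165,345,250),2.5)[1]: print(a.tolist(),[(RF.T@(p-F))[:2].round(3).tolist() for p in ray(t,a,.07)])
E
```

```text
t 4.55 fence-frame tcp [-0.0884 -0.1231  0.0246] F fence [-0.4 -6.5  3.5]
[[265, 183], [254, 225], [293, 236], [304, 194]] [[-0.038, -0.007], [-0.152, -0.008], [-0.156, -0.111], [-0.042, -0.112]]
```

Call:
drive_tool([
  {"hand":0.5,"offset":[0.02,0.1,0],"angular":[0,0,0]},
  {"hand":0.5,"offset":[0.04,0.2,0],"angular":[0,0,0]},
  {"hand":0.5,"offset":[0.07,0.3,0],"angular":[0,0,0]},
  {"hand":0.5,"offset":[0.09,0.4,0],"angular":[0,0,0]},
  {"hand":0.5,"offset":[0.11,0.5,0],"angular":[0,0,0]},
])

```text
time: 5.22
tool_pos: [0.5292, 0.0714, 0.0246]
tcp_rot: [-2.266, -1.81, -0.399]
wrist_force: [-3.7, -12.7, 7.2]
width: 0.502
```

```bash
python3 -c "
from p import *
where()"
```

```text
t 5.225 fence-frame tcp [-0.0883 -0.1188  0.0246] F fence [ -0.8 -13.2   7.2]
```

Call:
drive_tool([
  {"hand":0.5,"offset":[0.02,0.1,0],"angular":[0,0,0]},
  {"hand":0.5,"offset":[0.02,0.1,0],"angular":[0,0,0]},
])

```text
time: 5.48
tool_pos: [0.5292, 0.0715, 0.0245]
tcp_rot: [-2.266, -1.811, -0.397]
wrist_force: [-6.0, -14.8, 8.0]
width: 0.5
```

```bash
python3 -c "
from p import *
where()"
```

```text
t 5.475 fence-frame tcp [-0.0883 -0.1187  0.0245] F fence [ -2.5 -15.7   8. ]
```

The grinder is stopped against the side rail, with 15.7 N and no further travel. I'll back off, lift, and go round to the -x face.

Call:
drive_tool([
  {"hand":0.5,"offset":[-0.7,-3,0],"angular":[0,0,0]},
  {"hand":0.5,"offset":[-0.7,-3,4],"angular":[0,0,0]},
  {"hand":0.5,"offset":[-0.7,-3,10],"angular":[0,0,0]},
  {"hand":0.5,"offset":[-0.7,-3,16],"angular":[0,0,0]},
  {"hand":0.5,"offset":[-0.7,-3,19],"angular":[0,0,0]},
])

```text
time: 6.1
tool_pos: [0.5235, 0.0443, 0.2184]
tcp_rot: [-2.266, -1.808, -0.406]
wrist_force: [0.4, 0.3, -1.3]
width: 0.502
```

```bash
python3 -c "
from p import *
where();delta(fw(-.2,-.055,.21),tool(77.1,-20));delta(fw(-.2,-.055,.21),tool(32.1,0))"
```

```text
t 6.1 fence-frame tcp [-0.0878 -0.1465  0.2184] F fence [ 0.4  0.4 -1.3]
offset cm [-8.89, 11.42, -0.84] ang [-37.7, -23.3, 85.8] |ang| 96.6
offset cm [-8.89, 11.42, -0.84] ang [-20.4, -3.2, 44.4] |ang| 49.0
```

Call:
drive_tool([
  {"hand":0.5,"offset":[-2,3,0],"angular":[-37.7,-23.3,85.8]},
  {"hand":0.5,"offset":[-4,6,0],"angular":[-37.7,-23.3,85.8]},
  {"hand":0.5,"offset":[-6,9,0],"angular":[-37.7,-23.3,85.8]},
  {"hand":0.5,"offset":[-8.9,11.4,0],"angular":[-37.7,-23.3,85.8]},
  {"hand":0.5,"offset":[-8.9,11.4,0],"angular":[-37.7,-23.3,85.8]},
  {"hand":0.5,"offset":[-8.9,11.4,0],"angular":[-37.7,-23.3,85.8]},
  {"hand":0.5,"offset":[-8.9,11.4,0],"angular":[-37.7,-23.3,85.8]},
  {"hand":0.5,"offset":[-8.9,11.4,0],"angular":[-37.7,-23.3,85.8]},
])

```text
time: 7.1
tool_pos: [0.4324, 0.1585, 0.2139]
tcp_rot: [0.562, 2.796, -0.01]
wrist_force: [0.1, 0.3, -0.4]
width: 0.502
```

```bash
python3 -c "
from p import *
where();delta(fw(-.2,-.055,.026),tool(77.1,-20));print(bot.read_state()['q'])"
```

```text
t 7.1 fence-frame tcp [-0.2021 -0.0555  0.2139] F fence [-0.   0.3 -0.4]
offset cm [0.21, 0.01, -18.79] ang [-3.8, -2.6, 9.3] |ang| 10.4
[ 0.42814241 -0.30142122  2.21873845 -0.20730254  1.00098659 -0.65322004]
```

Call:
drive_tool([
  {"hand":0.5,"offset":[0,0,0],"angular":[-3.8,-2.6,9.3]},
  {"hand":0.5,"offset":[0,0,-5],"angular":[-3.8,-2.6,9.3]},
  {"hand":0.5,"offset":[0,0,-10],"angular":[-3.8,-2.6,9.3]},
  {"hand":0.5,"offset":[0,0,-15],"angular":[-3.8,-2.6,9.3]},
  {"hand":0.5,"offset":[0,0,-18],"angular":[-3.8,-2.6,9.3]},
  {"hand":0.5,"offset":[0,0,-18.8],"angular":[-3.8,-2.6,9.3]},
  {"hand":0.5,"offset":[0,0,-18.8],"angular":[-3.8,-2.6,9.3]},
])

```text
time: 7.98
tool_pos: [0.433, 0.158, 0.0263]
tcp_rot: [0.323, 2.776, -0.054]
wrist_force: [0.4, 0.2, 0.5]
width: 0.499
```

```bash
python3 -c "
from p import *
where();delta(fw(-.16,-.055,.026),tool(77.1,-20));print(bot.read_state()['q'])"
```

```text
t 7.975 fence-frame tcp [-0.2014 -0.0558  0.0263] F fence [0.3 0.3 0.5]
offset cm [4.06, -0.84, -0.03] ang [-0.1, -0.0, 0.4] |ang| 0.4
[ 0.45888987 -0.04684468  2.42520594 -0.43933981  0.5319279  -0.52519137]
```

Call:
drive_tool([
  {"hand":0.5,"offset":[1.3,-0.3,0],"angular":[0,0,0]},
  {"hand":0.5,"offset":[2.5,-0.55,0],"angular":[0,0,0]},
  {"hand":0.5,"offset":[3.5,-0.8,0],"angular":[0,0,0]},
  {"hand":0.5,"offset":[4.4,-1.0,0],"angular":[0,0,0]},
  {"hand":0.5,"offset":[5.2,-1.2,0],"angular":[0,0,0]},
  {"hand":0.5,"offset":[6.0,-1.4,0],"angular":[0,0,0]},
  {"hand":0.5,"offset":[6.8,-1.55,0],"angular":[0,0,0]},
  {"hand":0.5,"offset":[7.3,-1.65,0],"angular":[0,0,0]},
])

```text
time: 8.98
tool_pos: [0.5051, 0.1407, 0.0255]
tcp_rot: [0.325, 2.778, -0.055]
wrist_force: [-6.7, 1.4, 5.9]
width: 0.498
```

```bash
python3 -c "
from p import *
where()"
```

```text
t 8.975 fence-frame tcp [-0.1272 -0.0566  0.0255] F fence [-6.8 -0.1  5.9]
```

Call:
drive_tool([
  {"hand":0.5,"offset":[0.2,-0.05,0],"angular":[0,0,0]},
  {"hand":0.5,"offset":[0.35,-0.08,0],"angular":[0,0,0]},
  {"hand":0.5,"offset":[0.5,-0.11,0],"angular":[0,0,0]},
  {"hand":0.5,"offset":[0.6,-0.14,0],"angular":[0,0,0]},
  {"hand":0.5,"offset":[0.7,-0.16,0],"angular":[0,0,0]},
  {"hand":0.5,"offset":[0.8,-0.18,0],"angular":[0,0,0]},
])

```text
time: 9.72
tool_pos: [0.5127, 0.139, 0.0255]
tcp_rot: [0.325, 2.779, -0.056]
wrist_force: [-7.2, 2.3, 5.3]
width: 0.499
```

```bash
python3 -c "
from p import *
where()"
```

```text
t 9.725 fence-frame tcp [-0.1194 -0.0566  0.0255] F fence [-7.6  0.7  5.3]
```

Call:
drive_tool([
  {"hand":0.5,"offset":[0.1,-0.02,0],"angular":[0,0,0]},
  {"hand":0.5,"offset":[0.2,-0.05,0],"angular":[0,0,0]},
  {"hand":0.5,"offset":[0.3,-0.07,0],"angular":[0,0,0]},
  {"hand":0.5,"offset":[0.3,-0.07,0],"angular":[0,0,0]},
])

```text
time: 10.22
tool_pos: [0.5145, 0.1384, 0.0251]
tcp_rot: [0.326, 2.78, -0.056]
wrist_force: [-11.7, 3.8, 8.9]
width: 0.499
```

```bash
python3 -c "
from p import *
where()"
```

```text
t 10.225 fence-frame tcp [-0.1176 -0.0568  0.0251] F fence [-12.3   1.1   8.9]
```

Call:
drive_tool([
  {"hand":0.5,"offset":[0.1,-0.02,0],"angular":[0,0,0]},
  {"hand":0.5,"offset":[0.1,-0.02,0],"angular":[0,0,0]},
])

```text
time: 10.48
tool_pos: [0.5146, 0.1382, 0.0247]
tcp_rot: [0.326, 2.782, -0.057]
wrist_force: [-16.8, 5.1, 11.4]
width: 0.502
```

```bash
python3 - <<'E'
from p import *
where()
t=cam("top");s=cam("scene")
cv2.imwrite("pics/p2.png",np.hstack([crop(t,230,155,97,97,4),crop(s,245,180,97,97,4)]))
E
```

```text
t 10.475 fence-frame tcp [-0.1174 -0.057   0.0247] F fence [-17.6   1.2  11.4]
```

View pics/p2.png

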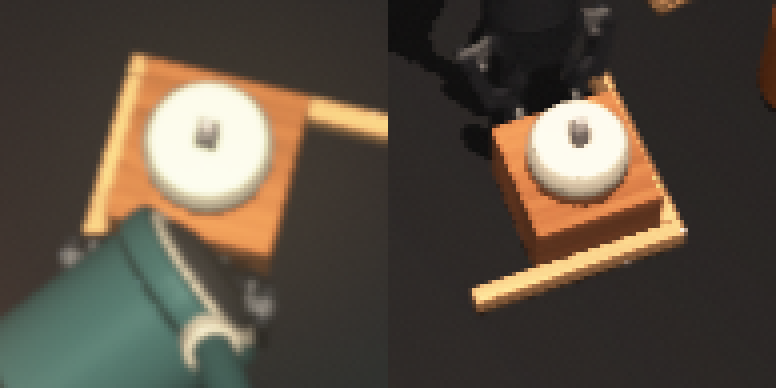

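In both crops the box lies against both rails. I'll retreat, then nudge -y once more to be sure of the side rail, on the way to the crank.

Call:
drive_tool([
  {"hand":0.5,"offset":[-3,0.7,0],"angular":[0,0,0]},
  {"hand":0.5,"offset":[-4,0.9,5],"angular":[0,0,0]},
  {"hand":0.5,"offset":[-4,0.9,11],"angular":[0,0,0]},
  {"hand":0.5,"offset":[-4,0.9,17],"angular":[0,0,0]},
  {"hand":0.5,"offset":[-4,0.9,19],"angular":[0,0,0]},
])

```text
time: 11.2
tool_pos: [0.4809, 0.1486, 0.2222]
tcp_rot: [0.324, 2.768, -0.047]
wrist_force: [0.1, 1.3, -0.1]
width: 0.499
```

```bash
python3 -c "
from p import *
where();delta(fw(-.055,-.155,.215),tool(-12.9,20))"
```

```text
t 11.2 fence-frame tcp [-0.1526 -0.0544  0.2222] F fence [-0.2  1.3 -0.1]
offset cm [7.27, -11.99, -0.72] ang [37.6, 24.0, -85.4] |ang| 96.4
```

Call:
drive_tool([
  {"hand":0.5,"offset":[0,-4,0],"angular":[37.6,24,-85.4]},
  {"hand":0.5,"offset":[1,-8,0],"angular":[37.6,24,-85.4]},
  {"hand":0.5,"offset":[3,-11,0],"angular":[37.6,24,-85.4]},
  {"hand":0.5,"offset":[6,-12,0],"angular":[37.6,24,-85.4]},
  {"hand":0.5,"offset":[7.3,-12,0],"angular":[37.6,24,-85.4]},
  {"hand":0.5,"offset":[7.3,-12,0],"angular":[37.6,24,-85.4]},
  {"hand":0.5,"offset":[7.3,-12,0],"angular":[37.6,24,-85.4]},
  {"hand":0.5,"offset":[7.3,-12,0],"angular":[37.6,24,-85.4]},
])

```text
time: 12.2
tool_pos: [0.5516, 0.0271, 0.2161]
tcp_rot: [-2.147, -2.027, -0.368]
wrist_force: [-0.0, 0.0, 0.4]
width: 0.498
```

```bash
python3 -c "
from p import *
where();delta(fw(-.055,-.155,.026),tool(-12.9,20))"
```

```text
t 12.2 fence-frame tcp [-0.0565 -0.1569  0.2161] F fence [-0.   0.   0.4]
offset cm [0.19, 0.15, -19.01] ang [3.5, 2.3, -9.1] |ang| 10.0
```

Call:
drive_tool([
  {"hand":0.5,"offset":[0,0,0],"angular":[3.5,2.3,-9.1]},
  {"hand":0.5,"offset":[0.1,0,-6],"angular":[3.5,2.3,-9.1]},
  {"hand":0.5,"offset":[0.1,0,-12],"angular":[3.5,2.3,-9.1]},
  {"hand":0.5,"offset":[0.1,0,-17],"angular":[3.5,2.3,-9.1]},
  {"hand":0.5,"offset":[0.2,0.1,-19],"angular":[3.5,2.3,-9.1]},
  {"hand":0.5,"offset":[0.6,1.9,-19],"angular":[3.5,2.3,-9.1]},
  {"hand":0.5,"offset":[0.9,3.3,-19],"angular":[3.5,2.3,-9.1]},
  {"hand":0.5,"offset":[0.97,3.7,-19],"angular":[3.5,2.3,-9.1]},
])

```text
time: 13.2
tool_pos: [0.563, 0.0638, 0.0285]
tcp_rot: [-2.263, -1.823, -0.4]
wrist_force: [-6.1, -18.7, 7.8]
width: 0.5
```

```bash
python3 -c "
from p import *
where()"
```

```text
t 13.2 fence-frame tcp [-0.0537 -0.1186  0.0285] F fence [ -1.7 -19.6   7.8]
```

The side rail is reconfirmed: 19.6 N at the same stop position. I'll retreat, take a clean measurement of the shaft, and plan the crank pregrasp.

Call:
drive_tool([
  {"hand":0.5,"offset":[-0.7,-3,0],"angular":[0,0,0]},
  {"hand":0.5,"offset":[-0.7,-4,6],"angular":[0,0,0]},
  {"hand":0.6,"offset":[0,-6,12],"angular":[0,0,0]},
  {"hand":0.7,"offset":[1,-10,18],"angular":[0,0,0]},
  {"hand":0.8,"offset":[2,-16,20],"angular":[-3,3,-14]},
  {"hand":1,"offset":[3,-22,20],"angular":[-6,6,-21]},
  {"hand":1,"offset":[4,-28,20],"angular":[-12,8,-28]},
])

```text
time: 14.08
tool_pos: [0.6012, -0.2111, 0.2305]
tcp_rot: [-2.805, -1.27, -0.124]
wrist_force: [0.2, -0.6, -0.3]
width: 1.003
```

```bash
cat >> p.py <<'E'
N=np.array([.568,.075,.819]);HUB=np.array([.565,-.3177,.0376])
E
python3 - <<'E'
from p import *
where();delta(HUB+.13*N,tool(-82.5,-35));delta(HUB+.004*N,tool(-82.5,-35))
t=cam("top");s=cam("scene")
pr=lambda c,f:np.round(proj(c,[fw(-.055,-.055,.105),fw(-.055,-.055,.134),fw(0,0,.022)]),1).tolist()
print(pr(t,0),pr(s,0))
from m import polys
b={"t":(240,160,330,240),"s":(255,185,335,270)}
for n,c in(("t",t),("s",s)):
    for a,q in polys(c,(5,140,70),(14,255,255),b[n],2.5)[1]: print(n,a.tolist(),[(RF.T@(p-F))[:2].round(3).tolist() for p in ray(c,a,.07)])
cv2.imwrite("pics/p3.png",np.hstack([crop(t,250,160,65,65,6),crop(s,268,188,65,65,6)]))
E
```

```text
t 14.075 fence-frame tcp [ 0.0449 -0.3781  0.2305] F fence [ 0.3 -0.5 -0.3]
offset cm [3.77, -9.68, -8.64] ang [-20.6, 36.0, -39.1] |ang| 57.0
offset cm [-3.39, -10.63, -18.96] ang [-20.6, 36.0, -39.1] |ang| 57.0
[[281.2, 189.7], [281.1, 186.4], [267.1, 174.7]] [[292.7, 213.5], [293.1, 208.6], [313.2, 234.7]]
t [[266, 169], [257, 212], [275, 214], [295, 222], [306, 179]] [[-0.0, 0.001], [-0.118, -0.007], [-0.112, -0.053], [-0.119, -0.107], [-0.001, -0.107]]
s [[295, 198], [294, 204], [306, 213], [305, 223], [300, 228], [290, 230], [280, 223], [282, 208], [271, 212], [272, 224], [282, 246], [313, 235], [312, 223], [302, 203], [297, 203]] [[-0.128, -0.015], [-0.107, -0.028], [-0.061, -0.004], [-0.027, -0.022], [-0.015, -0.044], [-0.02, -0.077], [-0.055, -0.098], [-0.107, -0.071], [-0.105, -0.111], [-0.061, -0.124], [0.025, -0.122], [0.023, -0.015], [-0.019, -0.001], [-0.101, -0.001], [-0.107, -0.017]]
```

View pics/p3.png

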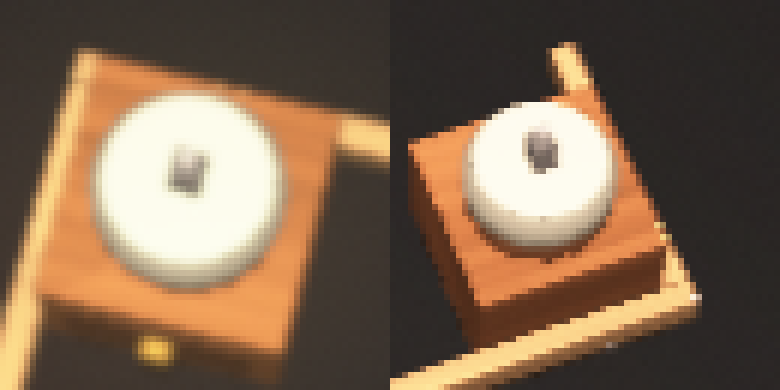

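The grinder is flush on both rails, and the shaft projects to within about 1 px of where it should be in both views: (187,170) and (541,150) in the crops. Now the crank pregrasp.

Call:
drive_tool([
  {"hand":1,"offset":[2,-4,0],"angular":[-20.6,36,-39.1]},
  {"hand":1,"offset":[3,-7,-1],"angular":[-20.6,36,-39.1]},
  {"hand":1,"offset":[3.8,-9.7,-3],"angular":[-20.6,36,-39.1]},
  {"hand":1,"offset":[3.8,-9.7,-5],"angular":[-20.6,36,-39.1]},
  {"hand":1,"offset":[3.8,-9.7,-7],"angular":[-20.6,36,-39.1]},
  {"hand":1,"offset":[3.8,-9.7,-8.6],"angular":[-20.6,36,-39.1]},
  {"hand":1,"offset":[3.8,-9.7,-8.6],"angular":[-20.6,36,-39.1]},
])

```text
time: 15.05
tool_pos: [0.6377, -0.3036, 0.138]
tcp_rot: [2.962, 0.203, -0.937]
wrist_force: [-0.1, -0.2, 0.2]
width: 0.998
```

```bash
python3 - <<'E'
from p import *
where();delta(HUB+.05*N,tool(-82.5,-35));delta(HUB+.004*N,tool(-82.5,-35));print(bot.read_state()['q'])
t=cam("top");s=cam("scene")
cv2.imwrite("pics/p4.png",np.hstack([crop(t,405,160,97,97,4),crop(s,120,235,97,97,4)]))
E
```

```text
t 15.05 fence-frame tcp [ 0.1012 -0.4601  0.138 ] F fence [-0.1 -0.2  0.2]
offset cm [-4.43, -1.04, -5.94] ang [-0.7, -0.2, -0.1] |ang| 0.7
offset cm [-7.05, -1.38, -9.71] ang [-0.7, -0.2, -0.1] |ang| 0.7
[-0.35207164  0.75876224  1.17203823 -0.26664578  1.7638193   1.10540548]
```

View pics/p4.png

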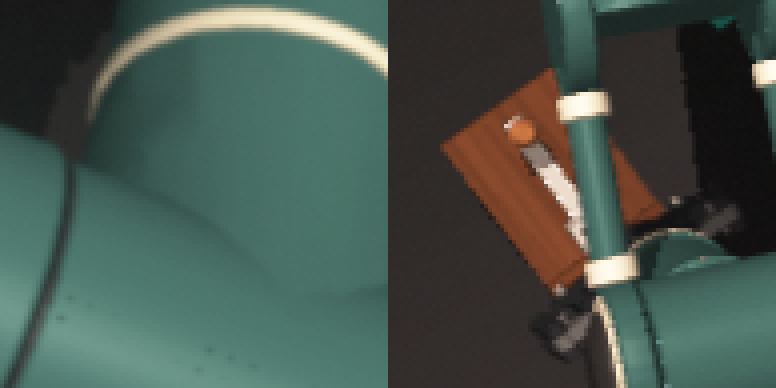

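The arm hides the hub, but the fingers at (570,325) and (700,210) straddle it symmetrically. Descending along the hub axis.

Call:
drive_tool([
  {"hand":1,"offset":[-2.2,-0.7,-3],"angular":[-0.7,-0.2,0]},
  {"hand":1,"offset":[-4.4,-1.0,-5.9],"angular":[-0.7,-0.2,0]},
  {"hand":1,"offset":[-5.5,-1.15,-7.5],"angular":[-0.7,-0.2,0]},
  {"hand":1,"offset":[-6.3,-1.3,-8.6],"angular":[-0.7,-0.2,0]},
  {"hand":1,"offset":[-6.8,-1.35,-9.3],"angular":[-0.7,-0.2,0]},
  {"hand":1,"offset":[-7.0,-1.4,-9.7],"angular":[-0.7,-0.2,0]},
  {"hand":1,"offset":[-7.0,-1.4,-9.7],"angular":[-0.7,-0.2,0]},
])

```text
time: 16.02
tool_pos: [0.5681, -0.3197, 0.0433]
tcp_rot: [2.952, 0.191, -0.924]
wrist_force: [0.2, -0.0, 0.6]
width: 1.001
```

```bash
python3 -c "
from p import *
where();delta(HUB+.004*N,tool(-82.5,-35))"
```

```text
t 16.025 fence-frame tcp [ 0.0369 -0.4914  0.0433] F fence [0.2 0.  0.6]
offset cm [-0.08, 0.23, -0.24] ang [0.2, 0.2, 0.0] |ang| 0.3
```

Call:
drive_tool([
  {"hand":1,"offset":[-0.1,0.2,-0.2],"angular":[0.2,0.2,0]},
  {"hand":0.6,"offset":[-0.1,0.2,-0.2],"angular":[0.2,0.2,0]},
  {"hand":0.4,"offset":[-0.1,0.2,-0.2],"angular":[0.2,0.2,0]},
  {"hand":0.3,"offset":[-0.1,0.2,-0.2],"angular":[0.2,0.2,0]},
  {"hand":0.2,"offset":[-0.1,0.2,-0.2],"angular":[0.2,0.2,0]},
  {"hand":0.2,"offset":[-0.1,0.2,-0.2],"angular":[0.2,0.2,0]},
], force=30)

```text
time: 16.77
tool_pos: [0.567, -0.3176, 0.0414]
tcp_rot: [2.954, 0.193, -0.93]
wrist_force: [0.8, -0.7, 1.7]
width: 0.324
```

```bash
python3 -c "
from p import *
where();delta(HUB+.004*N,tool(-82.5,-35))"
```

```text
t 16.775 fence-frame tcp [ 0.0354 -0.4896  0.0414] F fence [ 0.9 -0.5  1.7]
offset cm [0.03, 0.02, -0.05] ang [-0.0, 0.0, 0.0] |ang| 0.1
```

The opening of 0.324 is about 28 mm, so the hub is gripped. I'll firm up the grip and lift.

Call:
drive_tool([
  {"hand":0,"offset":[0,0,0],"angular":[0,0,0]},
  {"hand":0,"offset":[0.6,0.1,0.8],"angular":[0,0,0]},
  {"hand":0,"offset":[1.7,0.2,2.5],"angular":[0,0,0]},
  {"hand":0,"offset":[3.4,0.4,5],"angular":[0,0,0]},
  {"hand":0,"offset":[4,1,10],"angular":[0,0,0]},
  {"hand":0,"offset":[4,2,15],"angular":[0,0,0]},
  {"hand":0,"offset":[4,4,20],"angular":[0,0,0]},
  {"hand":0,"offset":[4,4,20],"angular":[0,0,0]},
], force=70)

```text
time: 17.77
tool_pos: [0.61, -0.2772, 0.2488]
tcp_rot: [2.954, 0.193, -0.913]
wrist_force: [0.2, -0.2, -1.2]
width: 0.314
```

```bash
python3 - <<'E'
from p import *
where();print(bot.read_state()["width"])
delta(fw(-.055,-.055,.25),tool(-102.9,0))
E
```

```text
t 17.775 fence-frame tcp [ 0.0683 -0.4406  0.2488] F fence [ 0.3 -0.2 -1.2]
0.3135266829614396
offset cm [-3.41, 40.34, 0.12] ang [-1.3, -34.5, -19.7] |ang| 39.8
```

Call:
drive_tool([
  {"hand":0,"offset":[0,5,0],"angular":[-1.3,-34.5,-19.7]},
  {"hand":0,"offset":[-0.5,10,0],"angular":[-1.3,-34.5,-19.7]},
  {"hand":0,"offset":[-1,16,0],"angular":[-1.3,-34.5,-19.7]},
  {"hand":0,"offset":[-2,22,0],"angular":[-1.3,-34.5,-19.7]},
  {"hand":0,"offset":[-3,28,0],"angular":[-1.3,-34.5,-19.7]},
  {"hand":0,"offset":[-3.4,33,0],"angular":[-1.3,-34.5,-19.7]},
  {"hand":0,"offset":[-3.4,35,0],"angular":[-1.3,-34.5,-19.7]},
  {"hand":0,"offset":[-3.4,35,0],"angular":[-1.3,-34.5,-19.7]},
])

```text
time: 18.77
tool_pos: [0.5726, 0.0731, 0.2406]
tcp_rot: [-3.117, 0.344, 0.018]
wrist_force: [-0.0, 0.3, -1.4]
width: 0.312
```

```bash
python3 - <<'E'
from p import *
where();print(bot.read_state()["width"])
delta(fw(-.055,-.055,.18),tool(-102.9,0))
t=cam("top");s=cam("scene")
P=bot.read_state()["tool_pos"]
print(proj(t,P),proj(s,P))
cv2.imwrite("pics/p5.png",np.hstack([crop(t,245,155,97,97,4),crop(s,220,160,97,97,4)]))
E
```

```text
t 18.775 fence-frame tcp [-0.0464 -0.1075  0.2406] F fence [-0.1  0.3 -1.4]
0.3123261620145084
offset cm [0.33, 5.31, -6.06] ang [-0.4, -0.6, -0.3] |ang| 0.8
[[305.5245564  174.25228798]] [[278.43927163 197.1026318 ]]
```

View pics/p5.png

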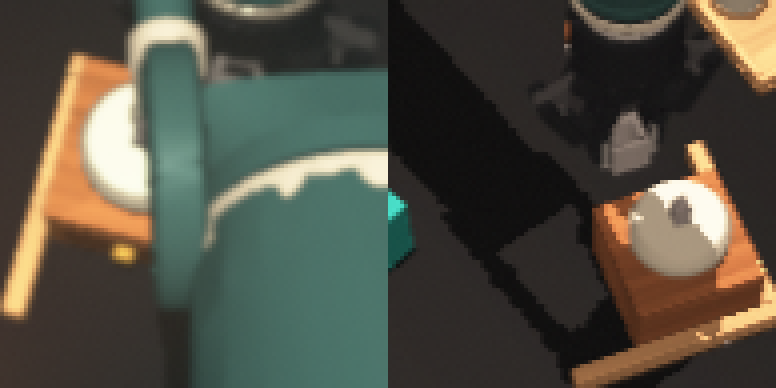

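The scene crop shows the hub held upright between the fingers at about (628,145). I'll compare its outline with the expected outline to find the in-hand offset.

```bash
python3 - <<'E'
from p import *
s=cam("scene");st=bot.read_state();P=st["tool_pos"]
g=cv2.cvtColor(s["frame"],cv2.COLOR_BGR2GRAY)[184:208,272:292]
for i,r in enumerate(g): print(184+i,' '.join(f"{v:3d}" for v in r))
u=-RF[:,0];v=-RF[:,1]
for zz in(-.004,.026):
    print(zz,[proj(s,P+a*.014*RF[:,0]+b*.014*RF[:,1]+[0,0,zz])[0].round(1).tolist() for a,b in((1,1),(1,-1),(-1,-1),(-1,1))])
E
```

```text
184  22  21  21  24  24  23  22  21  23  22  23  23  21  22  23  22  23  24  27  27
185  21  21  21  23  23  22  22  23  26  26  28  25  20  20  22  22  22  23  26  25
186  20  20  19  21  21  22  27  30  36  35  57  39  21  23  23  22  22  22  24  23
187  22  22  23  23  22  25  36  39  39  47  36  22  21  20  22  23  19  21  22  24
188  23  21  22  22  22  25  68  80 110 103  51  20  20  22  22  21  22  23  29  35
189  21  21  22  24  23  79 118 130 130 128  88  38  20  20  22  23  22  28  37  38
190  19  21  22  21  22  87 128 125 118 128  93  39  21  37  29  24  23  31  38  39
191  21  22  22  38  53  98 112 110 104 122 108  51  19  75  70  34  26  35  40  40
192  22  22  22  37  89 107 108 107 100 102 121  87  37  67  79  46  27  37  40  39
193  22  22  22  67 100 108 108 107 100  94 113 124  67  64  80  47  28  37  38  40
194  23  24  22  53 107 112 108 107 100  94  93 118  88  75  80  46  29  37  39  39
195  24  23  47  62  98 109 109 109 112 113 123 127 117 107  89  46  34  38  40  40
196  22  74  95  75 100 118 110 122 129 122 118 113 107 104  91  55  39  38  40  40
197  23 
[... 358 characters left out ...]
7 108 109 109 107  86  76  53  39  40  40  39  39  40
202  42  50  53  84 105 106 107 108  88  67  54  45  43  41  40  40  40  40  39  40
203  41  41  41  64  99  87  67  53  46  42  40  40  40  40  40  40  40  39  41  39
204  40  41  41  43  49  47  43  41  40  38  40  40  40  39  39  42  39  40  39  42
205  41  42  41  41  41  41  40  41  40  41  40  40  40  40  40  40 141 168 240 248
206  41  41  40  41  41  40  41  41  41  40  40  40  39  55 145 240 249 250 250 251
207  42  41  40  41  41  41  41  41  40  40  40  46  81 213 246 250 251 251 251 251
-0.004 [[284.6, 200.3], [275.5, 203.2], [272.1, 195.6], [281.1, 192.8]]
0.026 [[284.9, 194.4], [275.6, 197.4], [272.1, 189.7], [281.3, 186.8]]
```

The outline matches the expected one within about 0.5 px, so the hub is centred on the TCP. Moving over the shaft.

Call:
drive_tool([
  {"hand":0,"offset":[0.1,2,-1],"angular":[-0.4,-0.6,-0.3]},
  {"hand":0,"offset":[0.3,4,-2],"angular":[-0.4,-0.6,-0.3]},
  {"hand":0,"offset":[0.3,5.3,-4],"angular":[-0.4,-0.6,-0.3]},
  {"hand":0,"offset":[0.3,5.3,-6],"angular":[-0.4,-0.6,-0.3]},
  {"hand":0,"offset":[0.3,5.3,-8],"angular":[-0.4,-0.6,-0.3]},
  {"hand":0,"offset":[0.3,5.3,-8.6],"angular":[-0.4,-0.6,-0.3]},
  {"hand":0,"offset":[0.3,5.3,-8.6],"angular":[-0.4,-0.6,-0.3]},
])

```text
time: 19.8
tool_pos: [0.5753, 0.1249, 0.1544]
tcp_rot: [-3.121, 0.358, 0.001]
wrist_force: [0.1, 1.2, -1.3]
width: 0.312
```

```bash
python3 - <<'E'
from p import *
where();print(bot.read_state()["width"])
delta(fw(-.055,-.055,.15),tool(-102.9,0))
t=cam("top");s=cam("scene");P=bot.read_state()["tool_pos"]
for zz in(-.004,.026):
    print(zz,[proj(s,P+a*.014*RF[:,0]+b*.014*RF[:,1]+[0,0,zz])[0].round(1).tolist() for a,b in((1,1),(1,-1),(-1,-1),(-1,1))])
cv2.imwrite("pics/p6.png",np.hstack([crop(t,255,160,49,49,8),crop(s,268,185,49,49,8)]))
E
```

```text
t 19.8 fence-frame tcp [-0.0553 -0.0564  0.1544] F fence [-0.1  1.2 -1.3]
0.31235770258702017
offset cm [0.06, 0.13, -0.44] ang [-0.0, -0.0, 0.2] |ang| 0.2
-0.004 [[299.1, 208.0], [290.7, 210.8], [287.3, 203.6], [295.6, 200.9]]
0.026 [[299.6, 202.8], [291.0, 205.5], [287.6, 198.2], [296.1, 195.6]]
```

View pics/p6.png

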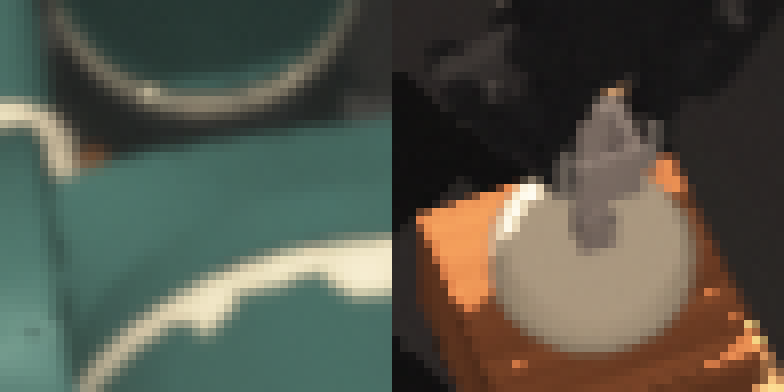

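The hub is directly above the shaft, both centred near column 293, with the shaft visible below the hub at (593,230). Lowering gently.

Call:
drive_tool([
  {"hand":0,"offset":[0.06,0.13,-0.4],"angular":[0,0,0.2]},
  {"hand":0,"offset":[0.06,0.13,-0.9],"angular":[0,0,0.2]},
  {"hand":0,"offset":[0.06,0.13,-1.3],"angular":[0,0,0.2]},
  {"hand":0,"offset":[0.06,0.13,-1.6],"angular":[0,0,0.2]},
  {"hand":0,"offset":[0.06,0.13,-1.9],"angular":[0,0,0.2]},
  {"hand":0,"offset":[0.06,0.13,-2.1],"angular":[0,0,0.2]},
])

```text
time: 20.65
tool_pos: [0.5762, 0.1266, 0.1339]
tcp_rot: [-3.121, 0.351, -0.001]
wrist_force: [0.4, 1.1, -2.3]
width: 0.314
```

```bash
python3 -c "
from p import *
where();print(bot.read_state()['torque'])"
```

```text
t 20.65 fence-frame tcp [-0.0548 -0.0545  0.1339] F fence [ 0.2  1.2 -2.3]
[-0.01997451 -0.02473276 -0.03629061]
```

Clear so far. Continuing down.

Call:
drive_tool([
  {"hand":0,"offset":[0,0,-0.2],"angular":[0,0,0]},
  {"hand":0,"offset":[0,0,-0.4],"angular":[0,0,0]},
  {"hand":0,"offset":[0,0,-0.6],"angular":[0,0,0]},
  {"hand":0,"offset":[0,0,-0.8],"angular":[0,0,0]},
])

```text
time: 21.15
tool_pos: [0.5763, 0.1266, 0.1261]
tcp_rot: [-3.121, 0.351, -0.001]
wrist_force: [0.9, -0.3, -1.7]
width: 0.314
```

```bash
python3 -c "
from p import *
where();print(bot.read_state()['torque'])"
```

```text
t 21.15 fence-frame tcp [-0.0547 -0.0544  0.1261] F fence [ 0.9 -0.1 -1.7]
[ 0.00376296  0.01552513 -0.01157563]
```

Call:
drive_tool([
  {"hand":0,"offset":[0,0,-0.3],"angular":[0,0,0]},
  {"hand":0,"offset":[0,0,-0.6],"angular":[0,0,0]},
  {"hand":0,"offset":[0,0,-0.9],"angular":[0,0,0]},
  {"hand":0,"offset":[0,0,-1.2],"angular":[0,0,0]},
  {"hand":0,"offset":[0,0,-1.4],"angular":[0,0,0]},
  {"hand":0,"offset":[0,0,-1.5],"angular":[0,0,0]},
])

```text
time: 21.9
tool_pos: [0.5762, 0.1266, 0.111]
tcp_rot: [-3.121, 0.352, -0.001]
wrist_force: [-0.0, -0.2, -1.5]
width: 0.314
```

```bash
python3 -c "
from p import *
where();print(bot.read_state()['torque'])"
```

```text
t 21.9 fence-frame tcp [-0.0548 -0.0545  0.111 ] F fence [-0.  -0.2 -1.5]
[ 0.03142309 -0.02946541  0.04346508]
```

Call:
drive_tool([
  {"hand":0,"offset":[0,0,-0.1],"angular":[0,0,0]},
  {"hand":0,"offset":[0,0,-0.2],"angular":[0,0,0]},
  {"hand":0,"offset":[0,0,-0.3],"angular":[0,0,0]},
])

```text
time: 22.28
tool_pos: [0.5764, 0.1267, 0.1089]
tcp_rot: [-3.121, 0.351, -0.001]
wrist_force: [-3.2, -1.2, 7.3]
width: 0.316
```

```bash
python3 -c "
from p import *
where();print(bot.read_state()['torque'])"
```

```text
t 22.275 fence-frame tcp [-0.0546 -0.0544  0.1089] F fence [-2.9 -1.9  7.3]
[-0.09499394  0.5006424   0.03542087]
```

It stopped at TCP z = 0.109, which puts the underside at 0.105, with 7 N pressing: seated. Releasing and rising.

Call:
drive_tool([
  {"hand":0.45,"offset":[0,0,0.1],"angular":[0,0,0]},
  {"hand":0.7,"offset":[0,0,0.1],"angular":[0,0,0]},
  {"hand":0.7,"offset":[0,0,0.3],"angular":[0,0,0]},
  {"hand":0.7,"offset":[0,0,2],"angular":[0,0,0]},
  {"hand":0.7,"offset":[0,0,6],"angular":[0,0,0]},
  {"hand":0.7,"offset":[0,0,12],"angular":[0,0,0]},
  {"hand":0.7,"offset":[0,-5,15],"angular":[0,0,0]},
  {"hand":0.7,"offset":[0,-11,15],"angular":[0,0,0]},
])

```text
time: 23.28
tool_pos: [0.5791, 0.0164, 0.2645]
tcp_rot: [-3.12, 0.347, -0.017]
wrist_force: [0.7, -0.2, -0.2]
width: 0.7
```

Call:
drive_tool([
  {"hand":0.7,"offset":[-2,-6,0],"angular":[0,0,0]},
  {"hand":0.7,"offset":[-3,-12,0],"angular":[0,0,0]},
  {"hand":0.7,"offset":[-4,-18,0],"angular":[0,0,0]},
  {"hand":0.7,"offset":[-5,-24,0],"angular":[0,0,0]},
  {"hand":0.7,"offset":[-6,-28,0],"angular":[0,0,0]},
])

```text
time: 23.9
tool_pos: [0.5158, -0.2661, 0.2599]
tcp_rot: [3.121, -0.354, 0.004]
wrist_force: [0.4, 0.5, -0.8]
width: 0.698
```

```bash
python3 - <<'E'
from p import *
where()
t=cam("top");s=cam("scene")
for n,c in(("t",t),("s",s)):
    print(n,"exp hub top",proj(c,fw(-.055,-.055,.135)).round(1),"knob top",proj(c,fw(-.147,-.055,.149)).round(1),"fence",proj(c,F+[0,0,.022]).round(1))
from m import polys
for a,q in polys(t,(5,140,70),(14,255,255),(240,160,330,240),2.5)[1]: print(a.tolist(),[(RF.T@(p-F))[:2].round(3).tolist() for p in ray(t,a,.07)])
cv2.imwrite("pics/p7.png",np.hstack([crop(t,250,160,65,65,6),crop(s,262,180,65,65,6)]))
E
```

```text
t 23.9 fence-frame tcp [-0.026  -0.4508  0.2599] F fence [ 0.3  0.6 -0.8]
t exp hub top [[281.1 186.3]] knob top [[271.3 220.8]] fence [[267.1 174.7]]
s exp hub top [[293.1 208.5]] knob top [[282.5 183.5]] fence [[313.2 234.7]]
[[266, 169], [257, 212], [269, 213], [271, 208], [263, 192], [267, 180], [276, 174], [286, 174], [297, 183], [299, 192], [294, 203], [278, 213], [279, 218], [295, 222], [306, 179]] [[-0.0, 0.001], [-0.118, -0.007], [-0.113, -0.037], [-0.099, -0.039], [-0.063, -0.008], [-0.029, -0.01], [-0.007, -0.028], [-0.001, -0.054], [-0.018, -0.087], [-0.04, -0.098], [-0.072, -0.093], [-0.107, -0.059], [-0.119, -0.065], [-0.119, -0.107], [-0.001, -0.107]]
```

View pics/p7.png

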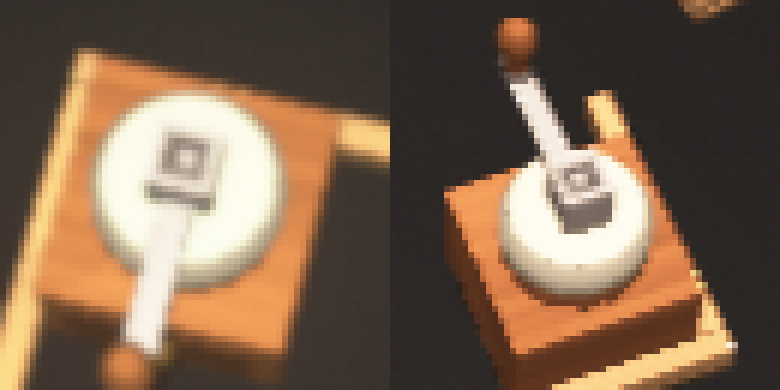

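The crank is on the shaft: the hub top is at (187,157) in the top crop and the shaft tip shows in its hole. The knob is up, and the grinder's corners have not moved since the push. Handing in.

```bash
python3 -c "
from workcell import bot
print(bot.finish_job())"
```

```text
the job is handed in; nothing more can be done
None
```

The grinder is flush in the corner of the rail, the crank is fully down on its shaft with the knob up, and the job is handed in. It took about 24 s of robot time.

- **Grinder:** I slid it with low two-finger pushes, first on its -y face to the side rail, then on its -x face to the back rail. A last push on -y stopped at the same place as before, to within 0.1 mm. Contact forces against the rails were about 16–20 N. In the last top picture its outer corner is within about 1 mm of the fence origin, and its corners had not moved since the pushes.
- **Crank:** I gripped it by the hub on the rest, stood it upright and lowered it onto the shaft. It went down almost without force and stopped with about 7 N, its underside at about 105 mm, which is the bowl's top. In the last top picture the hub was within half a pixel of where it should be. In the scene view it was off by about 1 pixel (2–3 mm), near the limit of the picture.
- **Other objects:** I never went near the jar, cups or black crank. The hand passed close to the turquoise grinder, with no contact force. I did not measure again that these had stayed put.

No check failed.

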